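Clear the cassette reader's infeed and push the loaded carrier home under its head

ROBOT

A 7-joint arm with a two-finger parallel gripper is mounted at the origin on a cart in front of the work surface, level with it; the furniture and walls round the work are solid. World frame = base frame: x ahead of the robot, y to its left, z up, the work surface at z = 0. Lengths are in m, angles in degrees, forces in N, time in s.
With the tool pointing down it reaches from about 0.425 to 0.875 m from the base axis. Payload 4.7 kg.
Tool frame: the origin (TCP) lies midway between the tips of the shut fingers; the grasp point (between the pads) lies 19 mm behind it; z points along the fingers, x is the direction in which the jaws open and shut, and the axes are right-handed (so a half turn about z gives the same grasp; the last joint's range is limited). The gripper opens to 87 mm and grips with 3 to 60 N. Pads are 19 mm wide; open, the fingers measure 117 mm over their backs; the gripper's body (75 mm by 190 mm) begins 51 mm behind the grasp point.
Start: joints at [69.104, 18.392, -4.016, 83.108, 1.295, 78.541, -3.26], TCP at [0.24, -0.604, 0.223] pointing down, gripper open.
Joint ranges: [-163.93, 163.93], [-17.29, 119.83], [-79.2, 71.16], [3.27, 140.29], [-89.18, 269.18], [5.43, 117.66], [-154.24, 154.24]. Speed limits (degrees/s): [147.25, 147.25, 180, 180, 180, 180, 180].

INTERFACE

Orientations are given as [roll, pitch, yaw] about the fixed x, y, z axes, in that order (R = Rz(yaw) Ry(pitch) Rx(roll)).
In Python, from cell import telemetry, optics, env gives the robot as it stands.
- The arm moves only by the tool arm_command, never from a script. Its arguments are lists of equal length, an entry for each row: "translation": the shift along the tool's x, y, z in cm, a list of three; "twist": the turn about the tool's z in degrees. In form: {"translation": [[x, y, z], ...], "twist": [twist, ...]}. A call has 1 to 10 rows; each row shifts and turns the pose as measured when the row begins, along the tool's axes as they then stand; what a row does not reach is not made up. A row lasts 1/8 s, in which the tool goes at most 62.5 mm and 10.7 degrees, less where a joint would pass 70% of its speed; a pose out of reach is approached as far as the arm can. A call is refused whole if a number of a shift passes 6.25 or a number of a turn 10.7, either way. A call with a gripper value outside its range is refused whole. "grip" is the opening in per cent of the stroke, from 0 (shut) to 100 (fully open), set as the call begins (left out, the last holds). The fingers move at their own pace and stop on an object; "force" is the grip in N (left out, the last holds). Time passes only in rows, so rows that do not move let the fingers close. It gives the time, the measured TCP pose, the force and the opening at its end, in the units of the state.
- telemetry.get_obs(): the state, without advancing time (a new reading comes with each control period).
- optics.read_camera(name): name is "side" or "top" or "wrist"; returns a dict with "img" (420x560x3 uint8, blue, green, red), "fx", "fy", "cx", "cy" (pixels), "extrinsics" (4x4, takes a point from camera to world coordinates); the wrist camera has in their place "hand_eye" (4x4, takes a point from camera to tool coordinates, whose origin is the TCP and whose axes are the tool frame's). Camera axes: x right, y up, looking along -z (the intrinsics and any distortion apply to the point x, -y, -z); pixel columns grow to the right and rows downward; lengths in m; the calibration is good to about 2 mm. The wrist camera is an equidistant fisheye: a pixel r from the principal point sees the ray r / f radians off the axis. A picture is of the moment at which its call begins: read the wrist's pose just before it. There is no depth.
- env.sign_off(): hands the job in, once; it reports no verdict.
The state is a dict: "time_s": time; "qpos": joint angles; "joint_velocities": joint speeds; "effort": joint torques, N m; "tool_pos": TCP position; "tool_rot": TCP orientation; "force": force on the tool from outside, world axes, zero at the start; "wrist_torque": the same for the moment, N m; "grip_width": finger opening in m.
Only numpy, scipy, OpenCV 4.12 (cv2) and the standard library are available. Lean on these libraries where they do the work, as an engineer would, in place of code of your own. Each camera call takes 0.05 s, during which the arm holds its last target. There are 200 camera calls.

TASK

First clear the reader's infeed: stand the dropper bottle that was left on it upright in the bottle tray, in the gap between the two bottles there. Then lay the carrier that holds the test cassette on the infeed, nose toward the tunnel, and push it under the reader head until it is fully home against the end stop. Leave the empty carrier, the two bottles in the tray and the cream-capped dropper bottle where they stand.

Things in the scene. Friction and masses are not known exactly. Their poses are not given: they have to be found in the camera images.
- reader: Fixed white and grey cassette reader. Origin: centre line, on the worktop, at the tunnel mouth; +x into the tunnel. Base x -172 to 90 mm, y +-58; its top (the deck) at z = 12. Infeed: open deck at x < 0 between two rails 8 mm high, 58 mm apart, from x = -168; 54 apart in the last 20 mm before the mouth. Hood top at z = 94; behind x = -10 the housing rises to z = 118.
- tunnel_mouth (a point): Middle of the tunnel's mouth at deck height (reader frame 0, 0, 12 mm). The tunnel is 54 mm wide, 16 mm high over the deck and 76 mm long.
- hood_edge (a point): Middle of the lower front edge of the full-width hood over the end of the infeed (reader frame -42, 0, 68 mm; 56 mm over the deck). The push ends under it: an upright tool does not fit there, one leaning back 30 to 45 degrees (fingertips forward and down) does.
- end_stop (a point): Middle of the end stop's face, across the tunnel's far end (reader frame 76, 0, 17 mm).
- carrier_loaded: Loose grey carrier, 100 (x) x 50 x 36 mm, about 120 g, with the white test cassette (21 x 70 x 5 mm) fixed in it. Origin: centre of underside, +x to the nose. Plate, lips and cassette reach z = 11. Grip block at the rear: 14 mm wide in y, x -50 to -28, up to z = 36; push its rear face; it stays outside the tunnel. Home: origin at x = 26 mm in the reader frame.
- carrier_empty: The other carrier, the same but with no cassette on it. Bystander: leave alone. Which of the two places each carrier starts in varies.
- bottle: Dropper bottle, 25 mm in diameter, 64 mm high, 12 g or so; body 25 mm wide up to z = 42 mm, red cap 16 mm wide above. It starts upright on the reader's infeed. Origin: centre of the underside.
- bottle_tray: Fixed low open aluminium tray, outside 156 (x) x 62 (y) x 14 mm high, walls and floor 3 mm. Origin: centre of the underside, yaw varies. The two other bottles stand in it about 55 mm from its centre along +x and -x; the gap at its centre is where the bottle goes.
- tray_bottle_1: Bystander bottle like the first (24 mm in diameter, 63 mm high, red cap) at the tray's -x end. Origin: centre of the underside.
- tray_bottle_2: Bystander bottle like the first (24 mm in diameter, 63 mm high, red cap) at the tray's +x end. Origin: centre of the underside.
- dropper: Bystander dropper bottle with a cream cap, 26 mm in diameter, 74 mm high, standing between the carriers and the tray. Origin: centre of the underside.

How it is judged (in metres and radians):
On the way, in this order (a step that is already met when the one before it is completed fails the run):
1. the bottle stands released in the gap of the tray (x of bottle in the frame of bottle_tray between -0.034 and 0.034 m and y of bottle in the frame of bottle_tray between -0.02 and 0.02 m and z of bottle in the frame of bottle_tray below 0.007 m and angle between bottle's own z axis and vertical below 0.1 rad and contact force between the fingers and bottle below 0.05 N), for 0.2 s.
2. the loaded carrier lies on the infeed in line with the tunnel, nose forward (x of carrier_loaded in the frame of reader between -0.125 and -0.03 m and y of carrier_loaded in the frame of reader between -0.006 and 0.006 m and z of carrier_loaded in the frame of reader between 0.008 and 0.016 m and angle between carrier_loaded's own z axis and vertical below 0.06 rad and angle between the x axis of carrier_loaded and the x axis of reader, either way round below 0.12 rad), for 0.2 s.
At the end, for the whole second after the job is handed in: The loaded carrier lies flat and still on the deck, in line, its origin 22.5 to 30 mm past the tunnel mouth (26: at the stop); the bottle stands released and upright in the tray, within 34 mm of its centre lengthwise; the empty carrier and other bottles stand where they were (25 mm) (all of step 1 and x of carrier_loaded in the frame of reader between 0.0225 and 0.03 m and y of carrier_loaded in the frame of reader between -0.005 and 0.005 m and z of carrier_loaded in the frame of reader between 0.009 and 0.0145 m and angle between carrier_loaded's own z axis and vertical below 0.04 rad and angle between the x axis of carrier_loaded and the x axis of reader, either way round below 0.08 rad and linear speed of carrier_loaded below 0.01 m/s and angle between each of carrier_empty, dropper, tray_bottle_1, tray_bottle_2's own z axis and vertical below 0.1 rad); the robot touches nothing.
It fails at once if carrier_empty moved more than 25 mm (distance of carrier_empty from where it was at the start of the episode above 0.025 m).
It fails at once if dropper moved more than 25 mm (distance of dropper from where it was at the start of the episode above 0.025 m).
It fails at once if tray_bottle_1 moved more than 25 mm (distance of tray_bottle_1 from where it was at the start of the episode above 0.025 m).
It fails at once if tray_bottle_2 moved more than 25 mm (distance of tray_bottle_2 from where it was at the start of the episode above 0.025 m).
It fails at once if the bottle falls over (angle between bottle's own z axis and vertical above 0.9 rad).
It also fails if it takes over 72 s, if anything falls off the work surface, if the arm or the gripper's body presses on something with over 40 N, if the wrist force passes 120 N, or if a joint passes its speed limit or range.

## Working session

There is one attempt and no reset: what is moved stays moved. The work goes in short steps, Python scripts to look and compute and a tool call to move; the robot and the scene stay as the last step left them, time stands still between calls to the robot, and variables do not carry over. Pictures are saved under pics/ and viewed, about 8 in all and at most 12, crops included, and the job is handed in when it is done.

Besides the shell and the picture viewer there is one more tool, called after ">>>" as a command line: name --pt "numbers of a row" for each row, then --argument value for the rest. arm_command: Moves the arm, as the interface text tells. Its arguments: {"type":"object","properties":{"translation":{"type":"array","items":{"type":"array","items":{"type":"number"}}},"twist":{"type":"array","items":{"type":"number"}},"grip":{"type":"number"},"force":{"type":"number"}},"required":["translation","twist"]}

```bash
mkdir -p pics; ls; cat > h.py <<'E'
from cell import telemetry, optics, env
import numpy as np, cv2
from scipy.spatial.transform import Rotation as R
def toolT():
    o=telemetry.get_obs(); T=np.eye(4); T[:3,:3]=R.from_euler('xyz',o['tool_rot'],degrees=True).as_matrix(); T[:3,3]=o['tool_pos']; return T
def snap(name,fn=None):
    T=toolT(); c=optics.read_camera(name)
    c['T']=T@c['hand_eye'] if name=='wrist' else np.array(c['extrinsics'])
    c['fish']=name=='wrist'
    if fn: cv2.imwrite('pics/'+fn,c['img'])
    return c
def ray(c,u,v):
    x=(u-c['cx'])/c['fx'];y=(v-c['cy'])/c['fy']
    if c['fish']:
        r=np.hypot(x,y); s=np.sin(r)/max(r,1e-9); d=np.array([x*s,-y*s,-np.cos(r)])
    else: d=np.array([x,-y,-1.])
    d=c['T'][:3,:3]@d; return c['T'][:3,3],d/np.linalg.norm(d)
def onz(c,u,v,z):
    o,d=ray(c,u,v); return o+d*(z-o[2])/d[2]
def proj(c,p):
    q=np.linalg.inv(c['T'])@np.append(p,1); x,y,z=q[0],-q[1],-q[2]
    if c['fish']:
        r=np.hypot(x,y); t=np.arctan2(r,z); x,y=x/r*t,y/r*t
    else: x,y=x/z,y/z
    return c['cx']+c['fx']*x,c['cy']+c['fy']*y
E
python3 - <<'E'
from h import *
np.set_printoptions(precision=4,suppress=True)
o=telemetry.get_obs();print(o)
for n in ['top','side','wrist']:
    c=snap(n,n+'0.png');print(n,c['fx'],c['cx'],c['cy'],[k for k in c]);print(c['T'])
a=cv2.imread('pics/top0.png');b=cv2.imread('pics/side0.png')
E
```

```text
pics
{'time_s': 0.0, 'qpos': array([69.1037, 18.441 , -4.016 , 83.1749,  1.2943, 78.5417, -3.2577]), 'joint_velocities': array([-0.0213, -0.0383, -0.0146,  0.0145,  0.0697, -0.0447, -0.044 ]), 'effort': array([  0.0002, -49.1291,  -0.4039, -31.2524,  -0.0641,   0.0438,
         0.0002]), 'tool_pos': array([ 0.2401, -0.6034,  0.2214]), 'tool_rot': array([179.995 ,   0.1125, -68.2914]), 'force': array([-0.1638, -0.2902,  0.0409]), 'wrist_torque': array([-0.0211,  0.013 ,  0.0157]), 'grip_width': 0.08706758631543962}
top 490.35750574129247 276.69658682049214 206.84455278496887 ['img', 'fx', 'fy', 'cx', 'cy', 'extrinsics', 'T', 'fish']
[[-0.0167  0.9887 -0.1491  0.4018]
 [-0.9998 -0.0156  0.0084 -0.1174]
 [ 0.006   0.1492  0.9888  1.3922]
 [ 0.      0.      0.      1.    ]]
side 533.3643096847607 273.7498869899548 216.49998927345936 ['img', 'fx', 'fy', 'cx', 'cy', 'extrinsics', 'T', 'fish']
[[ 0.9931  0.0574 -0.1019  0.4856]
 [-0.1157  0.608  -0.7855 -1.0572]
 [ 0.0169  0.7919  0.6105  0.7951]
 [ 0.      0.      0.      1.    ]]
wrist 325.19226210127806 277.9906484959719 203.09379239882702 ['img', 'fx', 'fy', 'cx', 'cy', 'hand_eye', 'T', 'fish']
[[ 0.3691  0.8848  0.2843  0.3181]
 [-0.9294  0.352   0.1112 -0.573 ]
 [-0.0016 -0.3053  0.9523  0.3839]
 [ 0.      0.      0.      1.    ]]
```

View pics/top0.png

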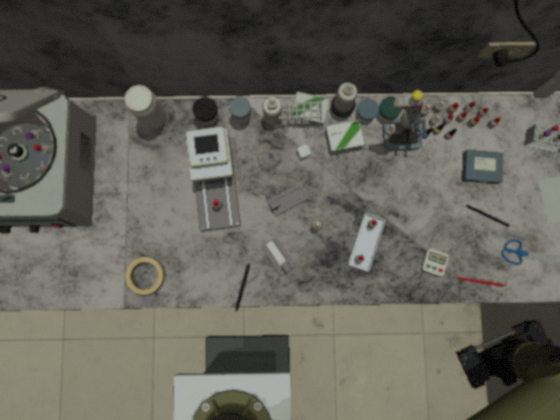

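View pics/side0.png

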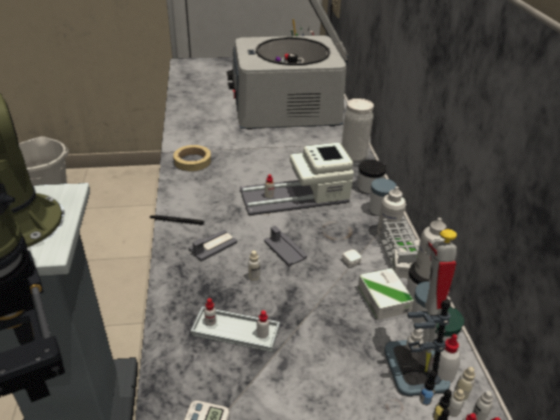

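The top view shows the reader infeed running from (220,230) to the mouth at about (212,180), with the bottle on it at (216,203). The loaded carrier is at (277,256) and the empty one at (291,198). The dropper is at (316,227), and the tray at (366,243) has bottles at (373,224) and (359,259). Next I'll measure from a zoomed crop.

```bash
python3 - <<'E'
import cv2,numpy as np
a=cv2.imread('pics/top0.png')[115:285,180:390]; cv2.imwrite('pics/topz.png',cv2.resize(cv2.convertScaleAbs(a,alpha=1.4,beta=20),None,fx=3.5,fy=3.5,interpolation=cv2.INTER_CUBIC))
b=cv2.imread('pics/side0.png')[140:360,150:360]; cv2.imwrite('pics/sidez.png',cv2.resize(cv2.convertScaleAbs(b,alpha=1.3,beta=10),None,fx=2.7,fy=2.7,interpolation=cv2.INTER_CUBIC))
E
```

```text
(no output)
```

View pics/topz.png

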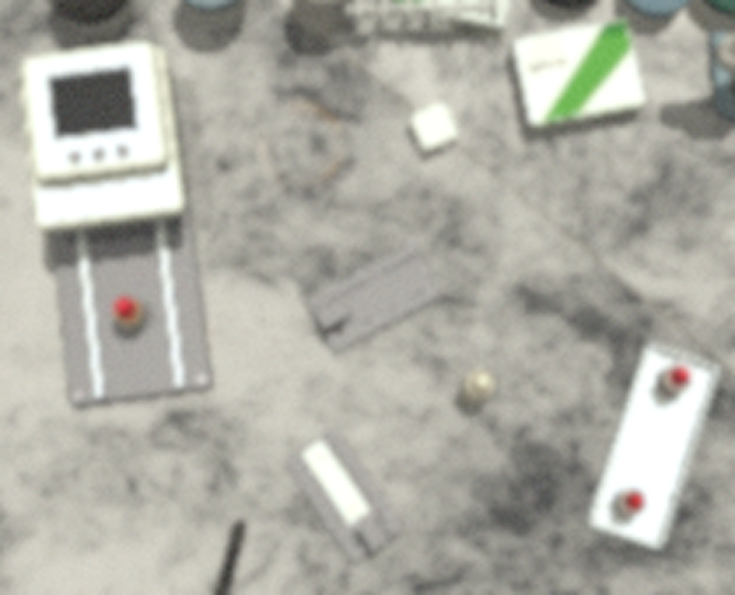

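View pics/sidez.png

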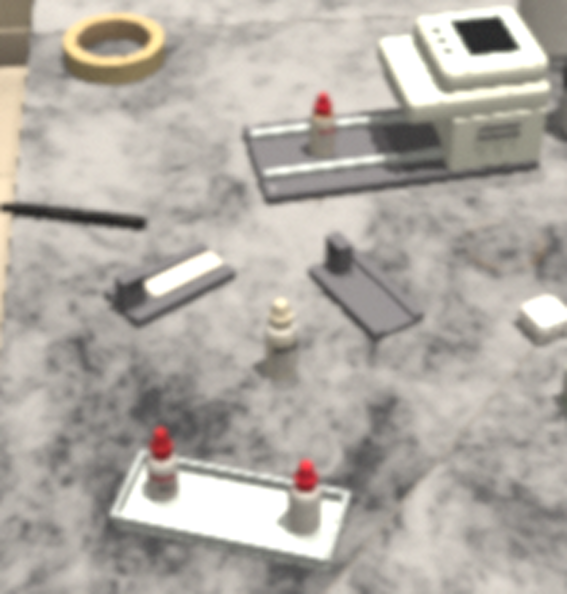

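```bash
cat > m.py <<'E'
from h import *
np.set_printoptions(precision=4,suppress=True)
c=dict(snap('top'));s=dict(snap('side'))
def P(U,V,z): return onz(c,180+(U-1.25)/3.5,115+(V-1.25)/3.5,z)
def S(U,V,z): return onz(s,150+U/2.7-.3,140+V/2.7-.3,z)
yaw=lambda a,b: np.degrees(np.arctan2(*(b-a)[1::-1]))
l0,l1=P(98,397,.02),P(80,230,.02);r0,r1=P(180,387,.02),P(163,230,.02)
print('rails',l0,l1,r0,r1,yaw(l0,l1),yaw(r0,r1),'w',np.linalg.norm(l0-r0))
f0,f1=P(70,402,.012),P(212,383,.012); print('base rear corners',f0,f1,np.linalg.norm(f0-f1),yaw(f1,f0)-90, (f0+f1)/2)
h0,h1=P(40,222,.094),P(183,212,.094);print('hood',h0,h1)
print('bottle',P(127,308,.06),S(322,103,.058))
t=[P(655,343,.014),P(722,365,.014),P(660,548,.014),P(592,525,.014)]
print('tray',np.mean(t,0),yaw(t[3],t[0]),yaw(t[2],t[1]),np.linalg.norm(t[3]-t[0]),np.linalg.norm(t[0]-t[1]))
print('caps',P(680,377,.063),P(634,502,.063),S(305,467,.06),S(161,435,.06))
print('dropper',P(480,381,.074),S(281,303,.072))
k=[P(303,450,.011),P(325,438,.011),P(371,515,.011),P(350,527,.011)]
print('cassette',np.mean(k,0),yaw(k[3],k[0]),yaw(k[2],k[1]),np.linalg.norm(k[3]-k[0]))
k=[S(143,288,.011),S(215,250,.011),S(224,262,.011),S(150,300,.011)];print('cas side',np.mean(k,0),yaw(k[0],k[1]),yaw(k[3],k[2]),np.linalg.norm(k[0]-k[1]))
print('block',P(372,533,.036),S(131,284,.036))
k=[P(308,298,.006),P(430,243,.006),P(455,285,.006),P(338,350,.006)];print('empty',np.mean(k,0),yaw(k[0],k[1]))
E
python3 m.py
```

```text
rails [0.5515 0.0659 0.02  ] [0.6884 0.0811 0.02  ] [0.5585 0.0001 0.02  ] [0.6874 0.0136 0.02  ] 6.349675616055594 5.9722391021317085 w 0.06617306085321156
base rear corners [0.5487 0.0895 0.012 ] [ 0.5623 -0.0251  0.012 ] 0.11541163276107581 6.764469957682209 [0.5555 0.0322 0.012 ]
hood [0.6798 0.1013 0.094 ] [ 0.6859 -0.009   0.094 ]
bottle [0.617  0.0381 0.06  ] [0.615  0.0495 0.058 ]
tray [ 0.5066 -0.3831  0.014 ] -21.290522531604758 -21.254442123478917 0.156544563175021 0.056767250556488555
caps [ 0.5552 -0.3936  0.063 ] [ 0.4587 -0.3536  0.063 ] [ 0.5548 -0.3955  0.06  ] [ 0.4586 -0.3563  0.06  ]
dropper [ 0.5533 -0.2364  0.074 ] [ 0.5519 -0.2406  0.072 ]
cassette [ 0.4806 -0.125   0.011 ] 30.578175186250196 29.929929930792433 0.07222487202848593
cas side [ 0.4794 -0.1282  0.011 ] 35.4462905939207 34.205641103476125 0.07582906178310304
block [ 0.4391 -0.1516  0.036 ] [ 0.4372 -0.1654  0.036 ]
empty [ 0.6342 -0.165   0.006 ] -66.32230021520061
```

```bash
python3 -c "
from h import *
T=toolT();print(T)"
```

```text
[[ 3.69813328e-01 -9.29105989e-01 -4.05183379e-04  2.40235714e-01]
 [-9.29105657e-01 -3.69813541e-01  7.89409160e-04 -6.03718796e-01]
 [-8.83287078e-04  8.45241410e-05 -9.99999606e-01  2.22046947e-01]
 [ 0.00000000e+00  0.00000000e+00  0.00000000e+00  1.00000000e+00]]
```

```bash
cat >> h.py <<'E'
def plan(xyz,yaw,step=5.0,ts=9.0):
    """rows to reach xyz (m) and tool-x yaw (deg), tool down; prints total remaining & rows"""
    T=toolT(); p=T[:3,3].copy(); y=np.degrees(np.arctan2(T[1,0],T[0,0])); d=(yaw-y+180)%360-180
    n=int(max(1,np.ceil(np.linalg.norm(xyz-p)*100/step),np.ceil(abs(d)/ts))); dp=(np.array(xyz)-p)*100/n; rows=[]
    Rm=T[:3,:3].copy()
    for i in range(n):
        rows.append([round(float(v),1) for v in Rm.T@dp]); Rm=R.from_euler('z',d/n,degrees=True).as_matrix()@Rm
    print(n,'rows',rows,'twist each',round(-d/n,1))
def tri(c1,p1,c2,p2):
    a,d=ray(c1,*p1);b,e=ray(c2,*p2)
    s,t=np.linalg.lstsq(np.stack([d,-e],1),b-a,rcond=None)[0]; return (a+s*d+b+t*e)/2, np.linalg.norm(a+s*d-b-t*e)
E
sed -i '/^E$/d' h.py
python3 - <<'E'
from h import *
c=snap('top');s=snap('side')
t=lambda U,V:(180+(U-1.25)/3.5,115+(V-1.25)/3.5); q=lambda U,V:(150+U/2.7-.3,140+V/2.7-.3)
for n,a,b in [('bottle',t(126,306),q(322,101)),('b2',t(680,377),q(305,467)),('b1',t(634,502),q(161,435)),('blk',t(370,533),q(131,276))]: print(n,tri(c,a,s,b))
plan([.615,.04,.17],-84)
E
```

```text
bottle (array([0.61544784, 0.03788701, 0.06818005]), np.float64(0.0036833271041023276))
b2 (array([ 0.55529481, -0.39447859,  0.05886968]), np.float64(0.0008313708721686522))
b1 (array([ 0.45872632, -0.35446185,  0.05811056]), np.float64(0.00045381372940854947))
blk (array([ 0.4380645 , -0.15017066,  0.03170748]), np.float64(0.0022969511250430243))
15 rows [[-3.1, -3.9, 0.3], [-3.1, -3.9, 0.3], [-3.2, -3.8, 0.3], [-3.3, -3.7, 0.3], [-3.3, -3.7, 0.3], [-3.4, -3.6, 0.3], [-3.5, -3.5, 0.3], [-3.5, -3.5, 0.3], [-3.6, -3.4, 0.3], [-3.7, -3.4, 0.4], [-3.7, -3.3, 0.4], [-3.8, -3.2, 0.4], [-3.8, -3.1, 0.4], [-3.9, -3.1, 0.4], [-4.0, -3.0, 0.4]] twist each 1.0
```

>>> arm_command --pt "-3.1 -3.9 0.3" --pt "-3.1 -3.9 0.3" --pt "-3.2 -3.8 0.3" --pt "-3.3 -3.7 0.3" --pt "-3.3 -3.7 0.3" --pt "-3.4 -3.6 0.3" --pt "-3.5 -3.5 0.3" --pt "-3.5 -3.5 0.3" --pt "-3.6 -3.4 0.3" --pt "-3.7 -3.4 0.4" --twist '[1, 1, 1, 1, 1, 1, 1, 1, 1, 1]'

```text
time_s: 1.6
tool_pos: [0.4959, -0.167, 0.1906]
tool_rot: [-179.9, -0.3, -79.2]
force: [0.9, -1.2, 0.2]
grip_width: 0.0871
```

```bash
python3 - <<'E'
from h import *
plan([.615,.038,.15],-84)
E
```

```text
5 rows [[-3.6, -3.1, 0.8], [-3.6, -3.0, 0.8], [-3.7, -3.0, 0.8], [-3.7, -2.9, 0.8], [-3.8, -2.9, 0.8]] twist each 1.0
```

>>> arm_command --pt "-3.6 -3.1 0.8" --pt "-3.6 -3.0 0.8" --pt "-3.7 -3.0 0.8" --pt "-3.7 -2.9 0.8" --pt "-3.6 -2.6 0.6" --pt "0 0 0" --twist '[1, 1, 1, 1, 1, 0]'

```text
time_s: 2.35
tool_pos: [0.6171, 0.0465, 0.1514]
tool_rot: [-179.7, -0.3, -84.1]
force: [0.2, -1.4, -0.6]
grip_width: 0.0874
```

```bash
python3 - <<'E'
from h import *
np.set_printoptions(precision=4,suppress=True)
c=snap('wrist','w1.png')
print(proj(c,[.615,.038,.076]),proj(c,[.615,.038,.012]),proj(c,[.7265,.051,.012]))
hsv=cv2.cvtColor(c['img'],cv2.COLOR_BGR2HSV)
m=((hsv[...,0]<10)|(hsv[...,0]>170))&(hsv[...,1]>130)&(hsv[...,2]>60)
n,l,st,ce=cv2.connectedComponentsWithStats(m.astype(np.uint8))
for i in range(1,n):
    if st[i,4]>60: print(st[i],ce[i],onz(c,*ce[i],.065))
print(toolT()[:3,3]);plan([.615,.038,.1],-84)
E
```

```text
(np.float64(287.6061718656676), np.float64(216.49994201625736)) (np.float64(285.42291151362946), np.float64(194.0099203242357)) (np.float64(284.2198710376852), np.float64(75.68794190281373))
[276 200  22  23 390] [286.3769 210.9513] [0.6157 0.0387 0.065 ]
[0.6168 0.0436 0.1515]
2 rows [[0.3, 0.1, 2.6], [0.3, 0.1, 2.6]] twist each -0.1
```

View pics/w1.png

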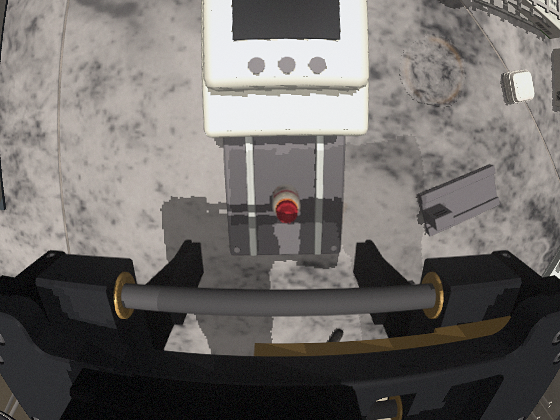

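The wrist view puts the cap at (286,211), which is the bottle at (0.616, 0.039). The rails run at columns 249 and 320. I'm descending now.

>>> arm_command --pt "0.3 0 3" --pt "0.2 0.1 3" --pt "0 0 3" --pt "0 0 2.4" --pt "0 0 1.0" --pt "0 0 0" --twist '[0, 0, 0, 0, 0, 0]'

```text
time_s: 3.15
tool_pos: [0.6175, 0.0248, 0.0268]
tool_rot: [-179.6, -0.9, -84.9]
force: [-0.6, 0.1, 1.9]
grip_width: 0.0871
```

```bash
python3 - <<'E'
from h import *
c=dict(snap('wrist'));c['img']=cv2.imread('pics/w1.png')
# reuse w1 geometry: pose at that time
T=np.eye(4);T[:3,:3]=R.from_euler('xyz',[-179.7,-.3,-84.1],degrees=True).as_matrix();T[:3,3]=[.6168,.0436,.1515]
c['T']=T@c['hand_eye']
for v in (150,175,230,245):
    print(v,[ (int(u),onz(c,u,v,.02)[:2].round(4)) for u in np.where(c['img'][v,235:335].min(1)>170)[0]+235][::3])
for u,v in((232,252),(341,254)):print(onz(c,u,v,.012).round(4))
o=telemetry.get_obs();print(o['tool_pos'],o['force'])
plan([.6157,.0387,.027],-84)
E
```

```text
150 [(246, array([0.6549, 0.0758])), (249, array([0.6551, 0.073 ])), (252, array([0.6554, 0.0703])), (319, array([0.6618, 0.0094])), (322, array([0.6621, 0.0066]))]
175 [(247, array([0.6316, 0.0729])), (250, array([0.6319, 0.0702])), (317, array([0.6382, 0.0082])), (320, array([0.6385, 0.0054]))]
230 []
245 []
[0.5471 0.0833 0.012 ]
[ 0.5558 -0.0302  0.012 ]
[0.61790692 0.02483405 0.02740965] [-0.43215295 -0.64406801 -0.64894951]
1 rows [[-1.4, 0.1, 0.0]] twist each -0.9
```

>>> arm_command --pt "-0.7 0.1 0" --pt "-0.7 0.1 0" --pt "0 0 0" --twist '[-0.5, -0.4, 0]'

```text
time_s: 3.58
tool_pos: [0.6163, 0.0402, 0.0302]
tool_rot: [-179.3, -0.9, -84.0]
force: [0.4, -1.0, 0.6]
grip_width: 0.0868
```

```bash
python3 - <<'E'
from h import *
for i in range(3):
    o=telemetry.get_obs();print(o['time_s'],o['tool_pos'],o['tool_rot'],o['force'],o['joint_velocities']);
    if i<1: snap('wrist')
E
```

```text
3.575 [0.61627788 0.04020599 0.03017317] [-179.27542956   -0.91146119  -83.95828295] [ 0.40201332 -1.01555106  0.61398662] [ 0.15026042 -0.2186299   0.35174496 -0.33326592  0.19841912  0.12745133
 -0.00096923]
3.625 [0.61639316 0.03974315 0.03014415] [-179.2729875    -0.92582561  -83.98951015] [-0.68182838 -0.38507423  0.13832881] [ 0.38142479  0.25799506  0.53979134 -0.03644846  0.25623976  0.00641766
  0.0435352 ]
3.625 [0.61639316 0.03974315 0.03014415] [-179.2729875    -0.92582561  -83.98951015] [-0.68182838 -0.38507423  0.13832881] [ 0.38142479  0.25799506  0.53979134 -0.03644846  0.25623976  0.00641766
  0.0435352 ]
```

Good position. Closing gently.

>>> arm_command --pt "0 0 0.2" --pt "0 0 0" --pt "0 0 0" --pt "0 0 0" --pt "0 0 0" --pt "0 0 0" --twist '[0, 0, 0, 0, 0, 0]' --grip 0 --force 8

```text
time_s: 4.38
tool_pos: [0.6165, 0.0391, 0.028]
tool_rot: [-179.3, -1.0, -84.0]
force: [-0.5, 0.1, -0.8]
grip_width: 0.0353
```

>>> arm_command --pt "0 0 0" --pt "0 0 0" --pt "0 0 0" --pt "0 0 -1" --pt "0 0 -2" --pt "0 0 -3" --pt "0 0 -3" --pt "0 0 -3" --pt "0 0 -1" --twist '[0, 0, 0, 0, 0, 0, 0, 0, 0]'

```text
time_s: 5.5
tool_pos: [0.6153, 0.0419, 0.1681]
tool_rot: [-179.0, -1.0, -84.0]
force: [0.2, 0.2, -0.8]
grip_width: 0.0239
```

```bash
python3 - <<'E'
from h import *
plan([.507,-.380,.15],-111.3)
E
```

```text
9 rows [[4.5, 1.7, 0.2], [4.6, 1.5, 0.3], [4.7, 1.2, 0.3], [4.7, 1.0, 0.3], [4.8, 0.7, 0.3], [4.8, 0.4, 0.3], [4.8, 0.2, 0.3], [4.8, -0.1, 0.3], [4.8, -0.3, 0.3]] twist each 3.0
```

>>> arm_command --pt "4.5 1.7 0" --pt "4.6 1.5 0" --pt "4.7 1.2 0" --pt "4.7 1.0 0" --pt "4.8 0.7 0" --pt "4.8 0.4 0" --pt "4.8 0.2 0.3" --pt "4.8 -0.1 0.3" --pt "4.2 -0.3 0.3" --pt "0 0 0" --twist '[3, 3, 3, 3, 3, 3, 3, 3, 3, 0]'

```text
time_s: 6.75
tool_pos: [0.5032, -0.3832, 0.1637]
tool_rot: [-178.7, -0.3, -111.7]
force: [0.5, 0.3, -0.6]
grip_width: 0.024
```

```bash
python3 - <<'E'
from h import *
c=snap('wrist','w2.png');snap('wrist')
print(proj(c,[.507,-.38,.014]))
hsv=cv2.cvtColor(c['img'],cv2.COLOR_BGR2HSV)
m=((hsv[...,0]<10)|(hsv[...,0]>170))&(hsv[...,1]>130)&(hsv[...,2]>60)
n,l,st,ce=cv2.connectedComponentsWithStats(m.astype(np.uint8))
for i in range(1,n):
    if st[i,4]>60: print(st[i],ce[i],onz(c,*ce[i],.056))
plan([.507,-.38,.1],-111.3)
E
```

```text
(np.float64(272.21537292534543), np.float64(188.91352466276857))
[261 132  18  20 238] [269.47058824 140.48739496] [ 0.55607063 -0.39783742  0.056     ]
[497 175  63  21 386] [528.83419689 185.48704663] [ 0.42030294 -0.64418219  0.056     ]
[465 191  10   8  73] [469.20547945 194.43835616] [ 0.44121133 -0.56219403  0.056     ]
[261 272  37  17 484] [278.67768595 281.49173554] [ 0.42973966 -0.35590312  0.056     ]
2 rows [[0.0, -0.0, 3.2], [0.0, -0.0, 3.2]] twist each 0.0
```

View pics/w2.png

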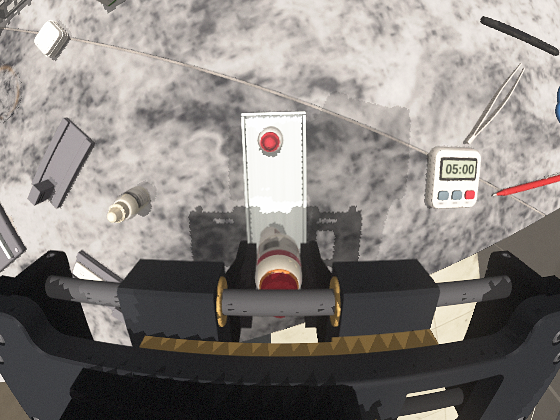

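The wrist view shows the tray axis running vertically at about column 274, with tray bottle 2 at (269,140). The held bottle is centred over the gap, so I'm lowering it.

>>> arm_command --pt "0 0 3" --pt "0 0 3" --pt "0 0 3" --pt "0 0 2.5" --pt "0 0 1.5" --pt "0 0 0" --twist '[0, 0, 0, 0, 0, 0]'

```text
time_s: 7.6
tool_pos: [0.5171, -0.3685, 0.0329]
tool_rot: [-178.4, 0.2, -110.3]
force: [-0.4, -0.2, -0.3]
grip_width: 0.0241
```

```bash
python3 - <<'E'
from h import *
o=telemetry.get_obs();print(o['force'])
plan([.507,-.382,.021],-111.3,1)
E
```

```text
[-0.43948366 -0.16496242 -0.27987017]
3 rows [[0.5, 0.2, 0.4], [0.5, 0.2, 0.4], [0.5, 0.2, 0.4]] twist each 0.3
```

>>> arm_command --pt "0.5 0.2 0.2" --pt "0.6 0.3 0.3" --pt "0.4 0.2 0.4" --pt "0 0 0.2" --pt "0 0 0" --twist '[0.3, 0.3, 0.3, 0, 0]'

```text
time_s: 8.22
tool_pos: [0.5065, -0.3826, 0.0244]
tool_rot: [-178.1, 0.1, -111.3]
force: [-0.6, 0.6, 0.1]
grip_width: 0.0243
```

```bash
python3 - <<'E'
from h import *
o=telemetry.get_obs();print(o['force'])
plan([.507,-.382,.020],-111.3,1)
E
```

```text
[-0.58772459  0.62934105  0.0540491 ]
1 rows [[-0.1, -0.0, 0.4]] twist each -0.0
```

Lower to contact, then release partially (grip 55% ≈ 48 mm).

>>> arm_command --pt "0 0 0.4" --pt "0 0 0.1" --pt "0 0 0" --twist '[0, 0, 0]'

```text
time_s: 8.6
tool_pos: [0.5071, -0.3824, 0.0192]
tool_rot: [-178.0, 0.1, -111.3]
force: [0.8, -0.2, 1.1]
grip_width: 0.0236
```

>>> arm_command --pt "0 0 0" --pt "0 0 0" --pt "0 0 0" --pt "0 0 0" --pt "0 0 0" --pt "0 0 0" --twist '[0, 0, 0, 0, 0, 0]' --grip 50

```text
time_s: 9.35
tool_pos: [0.5074, -0.3823, 0.0194]
tool_rot: [-178.0, 0.1, -111.3]
force: [-0.0, 0.3, 0.5]
grip_width: 0.0433
```

```bash
python3 - <<'E'
from h import *
print(telemetry.get_obs()['force'],R.from_matrix(toolT()[:3,:3]).as_matrix()[:,2])
E
```

```text
[-0.04858008  0.25360568  0.45895154] [ 0.03299561 -0.01010369 -0.99940443]
```

>>> arm_command --pt "0 0 -2" --pt "0 0 -2" --pt "0 0 -2.5" --pt "0 0 -3" --pt "0 0 -3" --pt "0 0 -1.5" --pt "0 0 0" --twist '[0, 0, 0, 0, 0, 0, 0]'

```text
time_s: 10.22
tool_pos: [0.5041, -0.3816, 0.1734]
tool_rot: [-177.6, -0.0, -111.2]
force: [-0.9, 0.6, -1.1]
grip_width: 0.0439
```

```bash
python3 - <<'E'
from h import *
np.set_printoptions(precision=4,suppress=True)
c=snap('top','top1.png');s=snap('side','side1.png')
o=[]
for k in (c,s):
    hsv=cv2.cvtColor(k['img'],cv2.COLOR_BGR2HSV)
    m=((hsv[...,0]<12)|(hsv[...,0]>168))&(hsv[...,1]>110)&(hsv[...,2]>60)
    n,l,st,ce=cv2.connectedComponentsWithStats(m.astype(np.uint8))
    print([(ce[i].round(1),st[i,4]) for i in range(1,n) if 5<st[i,4]<200 and 150<ce[i][0]<400 and ce[i][1]>180])
plan([.438,-.151,.12],-59)
E
```

```text
[(array([360.8, 257.8]), np.int32(11))]
[(array([209.2, 303.8]), np.int32(77)), (array([235.1, 312.2]), np.int32(91)), (array([263.1, 316.2]), np.int32(68))]
6 rows [[-3.2, 2.4, 0.8], [-3.5, 1.9, 0.8], [-3.8, 1.4, 0.8], [-3.9, 0.8, 0.8], [-4.0, 0.2, 0.9], [-4.0, -0.4, 0.9]] twist each -8.7
```

The side view shows the three caps at (209,304), (235,312) and (263,316), so the bottle stands upright mid-gap. Next is the carrier.

>>> arm_command --pt "-3.2 2.4 0.3" --pt "-3.5 1.9 0.3" --pt "-3.8 1.4 0.3" --pt "-3.9 0.8 0.4" --pt "-4.0 0.2 0.4" --pt "-4.0 -0.4 0.4" --pt "0 0 0" --twist '[-8.7, -8.7, -8.7, -8.7, -8.7, -8.7, 0]'

```text
time_s: 11.2
tool_pos: [0.4254, -0.1419, 0.1332]
tool_rot: [-179.1, -0.8, -57.4]
force: [0.7, 0.1, 0.2]
grip_width: 0.0431
```

```bash
python3 - <<'E'
from h import *
np.set_printoptions(precision=4,suppress=True)
c=snap('wrist','w3.png')
print(toolT()[:3,3],[np.round(proj(c,p)) for p in ([.438,-.151,.036],[.4806,-.126,.011])])
plan([.438,-.151,.12],-58)
E
```

```text
[ 0.4259 -0.1437  0.1335] [array([294., 199.]), array([295., 137.])]
1 rows [[1.2, -0.6, 1.4]] twist each 0.4
```

View pics/w3.png

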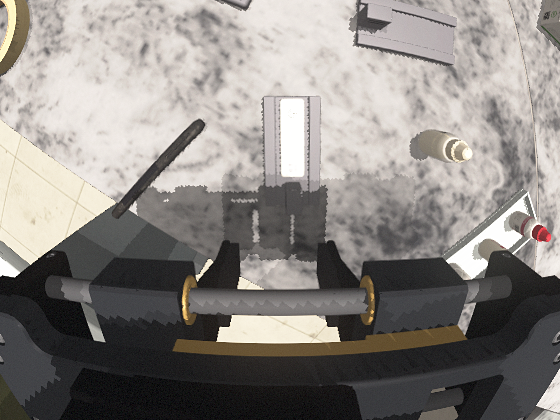

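The wrist view shows the cassette at columns 280–304, rows 98–178. The grip block is in shadow around (291,195).

```bash
python3 - <<'E'
from h import *
np.set_printoptions(precision=4,suppress=True)
c=snap('wrist')
im=c['img']
m=(im.min(2)>235).astype(np.uint8);m[:,:260]=0;m[:,330:]=0;m[:80]=0;m[190:]=0
n,l,st,ce=cv2.connectedComponentsWithStats(m);i=1+np.argmax(st[1:,4]);print(st[i],ce[i])
k=max(cv2.findContours((l==i).astype(np.uint8),0,2)[0],key=cv2.contourArea)
W=np.array([onz(c,*q[0],.011)[:2] for q in k]).astype(np.float32)*1000
print(cv2.minAreaRect(W))
g=cv2.resize(cv2.convertScaleAbs(im[90:250,230:360],alpha=2,beta=10),None,fx=4.5,fy=3.6);cv2.imwrite('pics/w3z.png',g)
E
```

```text
[ 278   98   24   78 1789] [289.8373 136.1029]
((478.8719482421875, -124.47911071777344), (68.83940124511719, 20.16457176208496), 33.04174041748047)
```

View pics/w3z.png

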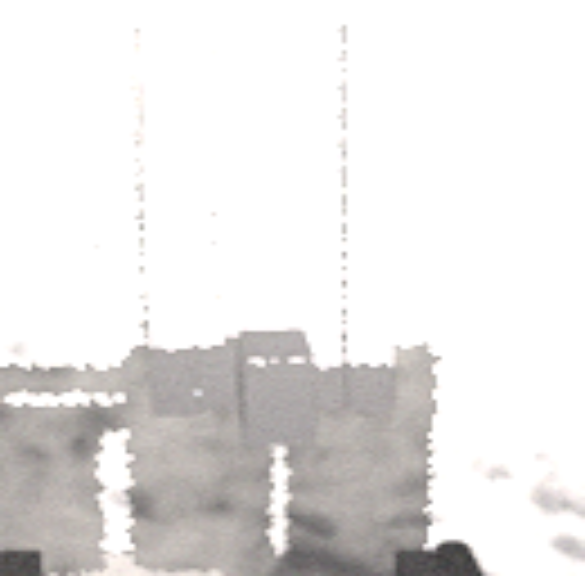

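>>> arm_command --pt "0.6 -0.3 2" --pt "0.6 -0.3 2.5" --pt "0 0 2.5" --pt "0 0 0" --twist '[0, 0, 0, 0]'

```text
time_s: 11.8
tool_pos: [0.4408, -0.1577, 0.0616]
tool_rot: [-179.0, -0.9, -58.3]
force: [-0.0, 0.4, -0.1]
grip_width: 0.0435
```

```bash
python3 - <<'E'
from h import *
T=toolT();print(T[:3,2])
plan([.438,-.151,.05],-57,1)
E
```

```text
[ 0.02270731 -0.00429101 -0.99973295]
2 rows [[-0.4, -0.0, 0.6], [-0.4, -0.1, 0.6]] twist each -0.7
```

>>> arm_command --pt "-0.5 0 1" --pt "-0.4 0 1.0" --pt "0 0 0.7" --pt "0 0 0" --twist '[-0.7, -0.6, 0, 0]'

```text
time_s: 12.3
tool_pos: [0.4377, -0.1512, 0.0345]
tool_rot: [-179.0, -1.1, -57.1]
force: [1.0, 0.8, -0.2]
grip_width: 0.0439
```

```bash
python3 - <<'E'
from h import *
T=toolT();print(T[:3,3])
plan([.438,-.151,.016],-57,1)
E
```

```text
[ 0.4377201  -0.15118828  0.0345005 ]
2 rows [[-0.0, -0.0, 0.9], [-0.0, -0.0, 0.9]] twist each -0.0
```

>>> arm_command --pt "-0.1 0 0.8" --pt "-0.1 0 0.8" --pt "0 0 0.2" --pt "0 0 0" --twist '[0, 0, 0, 0]'

```text
time_s: 12.8
tool_pos: [0.4376, -0.1497, 0.0157]
tool_rot: [-178.9, -1.1, -57.1]
force: [0.0, -0.1, 0.3]
grip_width: 0.0434
```

>>> arm_command --pt "0 0 0" --pt "0 0 0" --pt "0 0 0" --pt "0 0 0" --pt "0 0 0" --pt "0 0 0" --pt "0 0 0" --twist '[0, 0, 0, 0, 0, 0, 0]' --grip 0 --force 30

```text
time_s: 13.68
tool_pos: [0.4381, -0.1499, 0.0165]
tool_rot: [-178.9, -1.2, -57.1]
force: [-0.1, 0.9, 0.8]
grip_width: 0.0138
```

>>> arm_command --pt "0 0 -1" --pt "0 0 -2" --pt "0 0 -3" --pt "0 0 -3" --pt "0 0 -2" --pt "0 0 0" --twist '[0, 0, 0, 0, 0, 0]'

```text
time_s: 14.42
tool_pos: [0.4344, -0.1487, 0.1314]
tool_rot: [-178.9, -1.2, -57.0]
force: [0.1, 0.2, -1.2]
grip_width: 0.0136
```

```bash
python3 - <<'E'
from h import *
print(toolT()[:3,:3])
plan([.59,.037,.13],-83.8)
E
```

```text
[[ 0.54419354 -0.83852391  0.02703773]
 [-0.838719   -0.54452675 -0.00640724]
 [ 0.02009539 -0.01919028 -0.99961388]]
5 rows [[-1.4, -4.6, 0.1], [-1.8, -4.5, 0.1], [-2.3, -4.3, 0.1], [-2.6, -4.1, 0.1], [-3.0, -3.8, 0.0]] twist each 5.4
```

>>> arm_command --pt "-1.4 -4.6 0" --pt "-1.8 -4.5 0" --pt "-2.3 -4.3 0" --pt "-2.6 -4.1 0" --pt "-3.0 -3.8 0" --pt "0 0 0" --pt "0 0 0" --twist '[5.4, 5.4, 5.4, 5.4, 5.4, 0, 0]'

```text
time_s: 15.3
tool_pos: [0.5923, 0.0386, 0.1265]
tool_rot: [-179.1, -0.4, -85.2]
force: [-0.5, -0.1, -0.1]
grip_width: 0.0137
```

```bash
python3 - <<'E'
from h import *
np.set_printoptions(precision=4,suppress=True)
c=snap('wrist','w4.png')
print(toolT()[:3,3], [np.round(proj(c,p)) for p in ([.555,.0327,.012],[.7265,.051,.012],[.685,.0465,.068])])
plan([.596,.037,.06],-83.8,1)
E
```

```text
[0.5923 0.0389 0.1266] [array([280., 239.]), array([275.,  46.]), array([277.,  90.])]
7 rows [[0.0, -0.0, 1.0], [0.0, -0.0, 1.0], [0.0, -0.0, 1.0], [0.0, -0.0, 1.0], [0.0, -0.0, 1.0], [0.0, -0.0, 1.0], [0.0, -0.0, 1.0]] twist each -0.2
```

View pics/w4.png

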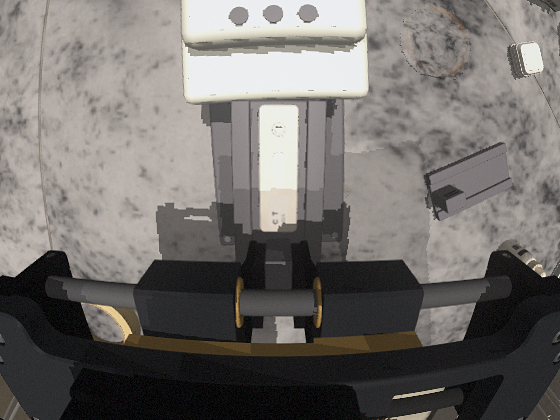

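The wrist view shows the infeed centred at column 279, predicted 280. The hood front edge is at row 103, and the carrier is aligned nose-forward.

>>> arm_command --pt "0 0 2" --pt "0 0 2" --pt "0 0 1.5" --pt "0 0 0" --twist '[-0.5, -0.5, 0, 0]'

```text
time_s: 15.85
tool_pos: [0.5918, 0.0353, 0.0677]
tool_rot: [-179.1, -0.5, -84.3]
force: [-2.3, 0.3, -0.0]
grip_width: 0.0138
```

```bash
python3 - <<'E'
from h import *
print(toolT()[:3,3])
plan([.596,.037,.045],-83.8,1)
E
```

```text
[0.59176944 0.03526919 0.06765834]
3 rows [[-0.0, -0.1, 0.8], [-0.0, -0.1, 0.8], [-0.0, -0.1, 0.8]] twist each -0.2
```

>>> arm_command --pt "-0.3 0 1.2" --pt "-0.2 0 1.0" --pt "-0.1 0 0.8" --pt "0 0 0" --twist '[-0.5, 0, 0, 0]'

```text
time_s: 16.35
tool_pos: [0.5913, 0.0405, 0.0348]
tool_rot: [-179.2, -0.5, -83.8]
force: [-0.2, -1.0, -2.2]
grip_width: 0.0137
```

```bash
python3 - <<'E'
from h import *
print(toolT()[:3,3],telemetry.get_obs()['force'])
plan([.592,.0367,.0285],-83.8,1)
E
```

```text
[0.59128417 0.04053254 0.03476454] [-0.24958253 -0.97871235 -2.23833855]
1 rows [[0.4, -0.0, 0.6]] twist each 0.0
```

>>> arm_command --pt "0.4 0 0" --pt "0 0 0.3" --pt "0 0 0" --twist '[0, 0, 0]'

```text
time_s: 16.73
tool_pos: [0.5923, 0.0364, 0.0321]
tool_rot: [-179.1, -0.5, -83.8]
force: [-0.2, -0.7, -1.4]
grip_width: 0.0139
```

```bash
python3 - <<'E'
from h import *
print(toolT()[:3,3],telemetry.get_obs()['force'])
plan([.592,.0367,.0285],-83.8,1)
E
```

```text
[0.59230884 0.03644695 0.0321303 ] [-0.19466548 -0.65656669 -1.42896136]
1 rows [[-0.0, 0.0, 0.4]] twist each -0.0
```

>>> arm_command --pt "0 0 0.3" --pt "0 0 0.1" --pt "0 0 0" --twist '[0, 0, 0]'

```text
time_s: 17.1
tool_pos: [0.5933, 0.0366, 0.0311]
tool_rot: [-179.0, -0.6, -83.8]
force: [0.2, 0.4, -0.3]
grip_width: 0.0138
```

>>> arm_command --pt "0 0 0" --pt "0 0 0" --pt "0 0 0" --pt "0 0 0" --pt "0 0 0" --twist '[0, 0, 0, 0, 0]' --grip 45

```text
time_s: 17.73
tool_pos: [0.5938, 0.0368, 0.031]
tool_rot: [-179.0, -0.6, -83.8]
force: [0.9, -0.7, 0.6]
grip_width: 0.0385
```

>>> arm_command --pt "0 0 -1.5" --pt "0 0 -1.5" --pt "0 0 -2" --pt "0 0 -3" --pt "0 0 -3" --pt "0 0 -3" --pt "0 0 0" --twist '[0, 0, 0, 0, 0, 0, 0]'

```text
time_s: 18.6
tool_pos: [0.5927, 0.0388, 0.1843]
tool_rot: [-178.5, -0.6, -83.7]
force: [0.9, -0.5, 0.2]
grip_width: 0.0389
```

```bash
python3 - <<'E'
from h import *
np.set_printoptions(precision=4,suppress=True)
c=snap('wrist','w5.png');o=telemetry.get_obs();print(o['qpos'],o['tool_pos'],o['tool_rot'])
im=c['img'];m=(im.min(2)>170).astype(np.uint8)
n,l,st,ce=cv2.connectedComponentsWithStats(m)
for i in range(1,n):
    if 300<st[i,4]<6000 and 220<ce[i][0]<340:
        k=max(cv2.findContours((l==i).astype(np.uint8),0,2)[0],key=cv2.contourArea)
        print(st[i],cv2.minAreaRect(np.array([onz(c,*q[0],.023)[:2]*1000 for q in k]).astype(np.float32)))
E
```

```text
[ 25.9974  15.3113 -38.3292  94.8394  10.6929  72.0288 -98.1824] [0.5918 0.0386 0.1827] [-178.6526   -0.6257  -83.7491]
[269 116  21  43 836] ((645.726806640625, 41.386390686035156), (42.445533752441406, 20.06839370727539), 5.979001998901367)
[242 118   9  89 512] ((616.2626342773438, 71.11802673339844), (91.33064270019531, 6.410486221313477), 7.366055011749268)
[307 118   7  89 517] ((623.0469970703125, 7.302030563354492), (91.4259262084961, 6.085437774658203), 7.001805305480957)
```

View pics/w5.png

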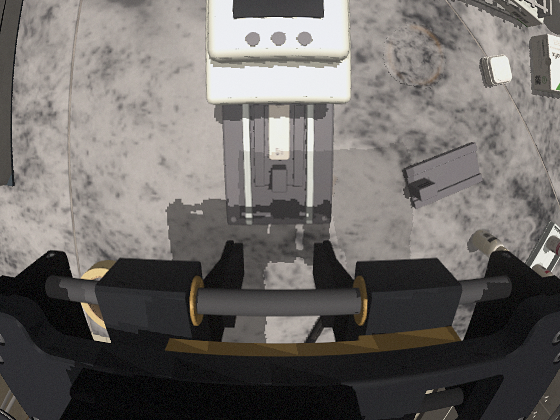

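The carrier lies in line: yaw is 6.0° against about 7° for the rails, and it is within 1 mm of the midline. The push needs a backward lean, so I'll try to get it by driving the wrist to its reach limit high up.

>>> arm_command --pt "0 0 -6" --pt "0 0 -6" --pt "0 0 -6" --pt "0 0 -6" --pt "0 0 -6" --pt "0 0 -6" --twist '[0, 0, 0, 0, 0, 0]' --grip 0

```text
time_s: 19.4
tool_pos: [0.5799, 0.0398, 0.543]
tool_rot: [-179.7, -0.6, -83.8]
force: [1.5, 1.5, 1.0]
grip_width: 0.0007
```

```bash
python3 - <<'E'
from h import *
np.set_printoptions(precision=2,suppress=True)
o=telemetry.get_obs();print(o['qpos'],toolT()[:3,2])
E
```

```text
[ 19.31  16.9  -39.69  51.4   12.51 114.8  -97.58] [ 0.01 -0.01 -1.  ]
```

q6 is nearing its 117.66° limit, so I'll continue up.

>>> arm_command --pt "0 0 -5" --pt "0 0 -5" --pt "0 0 -5" --pt "0 0 -5" --twist '[0, 0, 0, 0]'

```text
time_s: 19.9
tool_pos: [0.5767, 0.0396, 0.5854]
tool_rot: [-178.3, -0.6, -83.9]
force: [0.6, 0.5, 0.0]
grip_width: 0.0006
```

```bash
python3 - <<'E'
from h import *
np.set_printoptions(precision=3,suppress=True)
o=telemetry.get_obs();print(o['qpos'],toolT()[:3,:3])
E
```

```text
[-18.185  14.867  17.237  46.338  -4.359 117.613 -87.518] [[ 0.107 -0.994  0.031]
 [-0.994 -0.107 -0.008]
 [ 0.011 -0.03  -0.999]]
```

>>> arm_command --pt "0 0 -6.2" --pt "0 0 -6.2" --pt "0 0 -6.2" --pt "0 0 -6.2" --pt "0 0 -6.2" --pt "0 0 -6.2" --twist '[0, 0, 0, 0, 0, 0]'

```text
time_s: 20.65
tool_pos: [0.4952, 0.0363, 0.7355]
tool_rot: [-161.8, -1.1, -83.9]
force: [-0.8, 0.8, 1.1]
grip_width: 0.0008
```

```bash
python3 - <<'E'
from h import *
np.set_printoptions(precision=3,suppress=True)
o=telemetry.get_obs();print(o['qpos'],toolT()[:3,:3])
E
```

```text
[-55.47    2.325  51.763  42.65   -1.593 117.63  -88.657] [[ 0.107 -0.944  0.313]
 [-0.994 -0.108  0.015]
 [ 0.02  -0.313 -0.95 ]]
```

The tool now leans 18° in the direction I wanted. I'll keep going.

>>> arm_command --pt "0 0 -6.2" --pt "0 0 -6.2" --pt "0 0 -6.2" --pt "0 0 -6.2" --twist '[0, 0, 0, 0]'

```text
time_s: 21.15
tool_pos: [0.4561, 0.0285, 0.7812]
tool_rot: [-156.2, -0.5, -83.4]
force: [0.4, -0.4, -0.7]
grip_width: 0.0006
```

```bash
python3 - <<'E'
from h import *
np.set_printoptions(precision=3,suppress=True)
o=telemetry.get_obs();print(o['qpos'],toolT()[:3,:3])
E
```

```text
[ -5.159  -1.49   -2.308  40.038   0.882 117.618 -90.244] [[ 0.114 -0.908  0.402]
 [-0.993 -0.108  0.038]
 [ 0.009 -0.404 -0.915]]
```

>>> arm_command --pt "0 -2 -6" --pt "0 -2 -6" --pt "0 -2 -6" --pt "0 -2 -6" --pt "0 -2 -6" --twist '[0, 0, 0, 0, 0]'

```text
time_s: 21.78
tool_pos: [0.4074, 0.0287, 0.8869]
tool_rot: [-142.9, -1.1, -83.8]
force: [-0.1, 0.3, -0.2]
grip_width: 0.0004
```

```bash
python3 - <<'E'
from h import *
np.set_printoptions(precision=3,suppress=True)
o=telemetry.get_obs();print(o['qpos'],toolT()[:3,:3])
E
```

```text
[ 37.265  -3.569 -37.007  28.015  -5.341 117.618 -87.94 ] [[ 0.107 -0.792  0.602]
 [-0.994 -0.097  0.049]
 [ 0.019 -0.603 -0.797]]
```

```bash
cat >> h.py <<'E'
def go(r,z,lat=0):
    a=np.radians(6.2);T=toolT();t=np.array([.555+(r+.17)*np.cos(a)-lat*np.sin(a),.0327+(r+.17)*np.sin(a)+lat*np.cos(a),z])
    d=(t-T[:3,3])*100;print('world',d.round(2),'tool cm',(T[:3,:3].T@d).round(2),'now r',round((T[:3,3]-[.555,.0327,0])@[np.cos(a),np.sin(a),0]-.17,4),'lat',round((T[:3,3]-[.555,.0327,0])@[-np.sin(a),np.cos(a),0],4),'z',T[2,3].round(4),'zdir',T[:3,2].round(3))
E
python3 -c "
from h import *
go(-.19,.10)"
```

```text
world [ 12.77   0.19 -78.69] tool cm [-0.34 37.36 70.43] now r -0.3172 lat 0.012 z 0.8869 zdir [ 0.602  0.049 -0.797]
```

>>> arm_command --pt "0 2.5 4.7" --pt "0 2.5 4.7" --pt "0 2.5 4.7" --pt "0 2.5 4.7" --pt "0 2.5 4.7" --pt "0 2.5 4.7" --pt "0 2.5 4.7" --pt "0 2.5 4.7" --pt "0 2.5 4.7" --pt "0 2.5 4.7" --twist '[0, 0, 0, 0, 0, 0, 0, 0, 0, 0]'

```text
time_s: 23.02
tool_pos: [0.5415, 0.0433, 0.5524]
tool_rot: [-147.6, -1.8, -83.8]
force: [0.4, 1.2, 0.7]
grip_width: 0.0006
```

```bash
python3 -c "
from h import *
go(-.20,.10);print(telemetry.get_obs()['qpos'].round(1))"
```

```text
world [ -1.63  -1.39 -45.24] tool cm [-0.2  25.76 37.25] now r -0.1823 lat 0.012 z 0.5524 zdir [ 0.536  0.031 -0.844]
[  1.5 -17.3  -7.5  88.2  -0.7  76.5 -89.7]
```

>>> arm_command --pt "0.2 1.2 5" --pt "0.2 1.2 5" --pt "0.2 1.5 4" --pt "0.2 1.8 3" --pt "0 0 0" --twist '[0, 0, 0, 0, 0]'

```text
time_s: 23.65
tool_pos: [0.5826, 0.0371, 0.3695]
tool_rot: [-147.8, -2.3, -83.6]
force: [-0.1, -1.6, -0.3]
grip_width: 0.0005
```

```bash
python3 -c "
from h import *
go(-.16,.10);print(telemetry.get_obs()['qpos'].round(1))"
```

```text
world [ -1.76  -0.33 -26.95] tool cm [-0.96 15.85 21.85] now r -0.1421 lat 0.0014 z 0.3695 zdir [ 0.533  0.026 -0.846]
[  1.9 -15.5  -7.9 107.5  -0.3  55.6 -89.1]
```

>>> arm_command --pt "-0.2 2.8 3.2" --pt "-0.2 2.8 3.2" --pt "-0.2 2.8 3.2" --pt "-0.2 2.8 3.2" --pt "-0.2 2.8 3.2" --pt "0 2 2.2" --pt "0 0 0" --twist '[0, 0, 0, 0, 0, 0, 0]'

```text
time_s: 24.52
tool_pos: [0.5564, 0.0373, 0.1471]
tool_rot: [-145.9, -2.8, -83.3]
force: [0.1, -0.5, 0.9]
grip_width: 0.0006
```

```bash
python3 -c "
from h import *
go(-.18,.05);print(telemetry.get_obs()['qpos'].round(1))"
```

```text
world [-1.13 -0.57 -9.71] tool cm [-0.03  6.44  7.38] now r -0.1681 lat 0.0045 z 0.1471 zdir [ 0.562  0.026 -0.827]
[  2.6 -11.5 -10.4 131.3   2.5  26.  -92.6]
```

>>> arm_command --pt "0.2 1.6 2.5" --pt "0.2 1.6 2.5" --pt "0 1.3 2.0" --pt "0 0 0" --twist '[0, 0, 0, 0]'

```text
time_s: 25.02
tool_pos: [0.5726, 0.032, 0.0792]
tool_rot: [-144.4, -2.9, -83.2]
force: [-0.1, 0.8, 0.5]
grip_width: 0.0003
```

```bash
python3 -c "
from h import *
go(-.162,.028);print(telemetry.get_obs()['qpos'].round(1))"
```

```text
world [-0.96  0.16 -5.12] tool cm [-0.53  3.73  3.6 ] now r -0.1526 lat -0.0026 z 0.0792 zdir [ 0.582  0.028 -0.812]
[  4.9  -3.1 -12.4 134.3   9.5  13.4 -98.5]
```

>>> arm_command --pt "-0.2 1.3 1.0" --pt "-0.2 1.2 1.2" --pt "0 0.8 1.0" --pt "0 0 0" --twist '[0, 0, 0, 0]'

```text
time_s: 25.52
tool_pos: [0.5767, 0.0339, 0.0487]
tool_rot: [-143.1, -3.1, -83.3]
force: [0.3, 0.7, 1.0]
grip_width: 0.0009
```

```bash
python3 -c "
from h import *
go(-.162,.028);o=telemetry.get_obs();print(o['qpos'].round(1),o['force'])"
```

```text
world [-1.38 -0.03 -2.07] tool cm [-0.24  2.33  0.82] now r -0.1483 lat -0.0012 z 0.0487 zdir [ 0.602  0.027 -0.798]
[   6.1    0.9  -14.2  135.9   29.6    7.1 -118.6] [0.29881982 0.70438956 0.95561009]
```

At the inner reach limit the tool can't settle behind the block. I'll grip the block with the tilted tool, drag the carrier a few cm forward, then re-approach from behind.

>>> arm_command --pt "0 -0.5 -0.5" --pt "0 0 0" --pt "0 0 0" --pt "0 0 0" --pt "0 0 0" --twist '[0, 0, 0, 0, 0]' --grip 45

```text
time_s: 26.15
tool_pos: [0.5833, 0.0349, 0.064]
tool_rot: [-142.4, -3.2, -83.4]
force: [0.4, -0.9, -0.4]
grip_width: 0.0371
```

```bash
python3 -c "
from h import *
go(-.124,.035);o=telemetry.get_obs();print(o['qpos'].round(1),o['force'])"
```

```text
world [ 1.75  0.28 -2.9 ] tool cm [-0.24  0.36  3.37] now r -0.1417 lat -0.0009 z 0.064 zdir [ 0.611  0.027 -0.791]
[   6.8   -0.3  -14.9  135.1   24.3    8.3 -113.4] [ 0.36467804 -0.86784829 -0.35242432]
```

>>> arm_command --pt "-0.1 0.2 1.2" --pt "-0.1 0.1 1.2" --pt "0 0 0.7" --pt "0 0 0" --twist '[0, 0, 0, 0]'

```text
time_s: 26.65
tool_pos: [0.5996, 0.0371, 0.036]
tool_rot: [-142.5, -3.2, -83.4]
force: [-0.8, -0.2, -0.5]
grip_width: 0.039
```

```bash
python3 -c "
from h import *
go(-.124,.034);o=telemetry.get_obs();print(o['qpos'].round(1),o['force'])"
```

```text
world [ 0.12  0.05 -0.2 ] tool cm [-0.05  0.02  0.23] now r -0.1252 lat -0.0004 z 0.036 zdir [ 0.61   0.026 -0.792]
[   3.5    5.2  -11.9  134.    52.7    5.6 -141.3] [-0.75432972 -0.19459379 -0.48337931]
```

>>> arm_command --pt "0 0 0" --pt "0 0 0" --pt "0 0 0" --pt "0 0 0" --pt "0 0 0" --twist '[0, 0, 0, 0, 0]' --grip 0 --force 12

```text
time_s: 27.28
tool_pos: [0.5994, 0.0371, 0.0368]
tool_rot: [-142.4, -3.2, -83.4]
force: [0.8, 0.4, -0.2]
grip_width: 0.0138
```

```bash
python3 -c "
from h import *
go(-.054,.036,.0);o=telemetry.get_obs();print(o['qpos'].round(1),o['force'])"
```

```text
world [ 7.09  0.82 -0.08] tool cm [ 0.   -5.61  4.42] now r -0.1254 lat -0.0005 z 0.0368 zdir [ 0.611  0.026 -0.791]
[   3.7    5.1  -12.1  134.    52.5    5.6 -141.1] [ 0.82576759  0.36224435 -0.20926185]
```

>>> arm_command --pt "0 -0.5 0.4" --pt "0 -0.8 0.6" --pt "0 -0.8 0.6" --pt "0 -0.8 0.6" --pt "0 -0.6 0.5" --pt "0 0 0" --twist '[0, 0, 0, 0, 0, 0]'

```text
time_s: 28.02
tool_pos: [0.6471, 0.0426, 0.0366]
tool_rot: [-142.4, -3.2, -83.4]
force: [0.2, -0.3, 0.7]
grip_width: 0.0139
```

```bash
python3 -c "
from h import *
go(-.08,.036,.0);o=telemetry.get_obs();print(o['qpos'].round(1),o['force'])"
```

```text
world [-0.27 -0.02 -0.06] tool cm [-0.01  0.25 -0.11] now r -0.0773 lat -0.0001 z 0.0366 zdir [ 0.611  0.027 -0.791]
[   4.1   10.4  -12.7  127.9   51.6    6.9 -139.5] [ 0.20540733 -0.2885245   0.73030072]
```

>>> arm_command --pt "0 0 0" --pt "0 0 0" --pt "0 0 0" --pt "0 0 0" --twist '[0, 0, 0, 0]' --grip 40

```text
time_s: 28.52
tool_pos: [0.6466, 0.0424, 0.0366]
tool_rot: [-142.4, -3.2, -83.4]
force: [-0.3, 0.8, 0.7]
grip_width: 0.0343
```

>>> arm_command --pt "0 0.7 -0.5" --pt "0 0.8 -0.6" --pt "0 0.8 -0.6" --pt "0 0.6 -0.4" --pt "0 0 0" --twist '[0, 0, 0, 0, 0]'

```text
time_s: 29.15
tool_pos: [0.6074, 0.0378, 0.0351]
tool_rot: [-142.5, -3.2, -83.4]
force: [0.6, -0.1, -0.3]
grip_width: 0.0349
```

```bash
python3 -c "
from h import *
go(-.115,.028,.0);o=telemetry.get_obs();print(o['qpos'].round(1),o['force'])"
```

```text
world [ 0.23  0.09 -0.71] tool cm [-0.1   0.25  0.71] now r -0.1173 lat -0.0006 z 0.0351 zdir [ 0.61   0.026 -0.792]
[   5.7    6.3  -14.2  132.9   55.3    5.9 -143.7] [ 0.56373652 -0.06177126 -0.30787209]
```

>>> arm_command --pt "0 0 0" --pt "0 0.3 0.5" --pt "0 0.1 0.1" --pt "0 0 0" --pt "0 0 0" --pt "0 0 0" --twist '[0, 0, 0, 0, 0, 0]' --grip 0

```text
time_s: 29.9
tool_pos: [0.6099, 0.0377, 0.0289]
tool_rot: [-142.3, -3.1, -83.5]
force: [-0.1, 0.3, 0.4]
grip_width: 0.0008
```

```bash
python3 - <<'E'
from h import *
go(-.06,.027,.0);o=telemetry.get_obs();print(o['qpos'].round(1),o['force'])
c=snap('side');im=c['img'];print(np.round(proj(c,[.6,.037,.03])))
cv2.imwrite('pics/s2.png',cv2.resize(cv2.convertScaleAbs(im[120:240,220:380],alpha=1.4,beta=10),None,fx=4.5,fy=4.5,interpolation=cv2.INTER_CUBIC))
E
```

```text
world [ 5.45  0.68 -0.19] tool cm [-0.07 -4.23  3.51] now r -0.1149 lat -0.0009 z 0.0289 zdir [ 0.612  0.027 -0.79 ]
[   5.8    7.4  -14.2  132.9   65.8    5.5 -154.1] [-0.06400309  0.30792791  0.4447211 ]
[263. 190.]
```

View pics/s2.png

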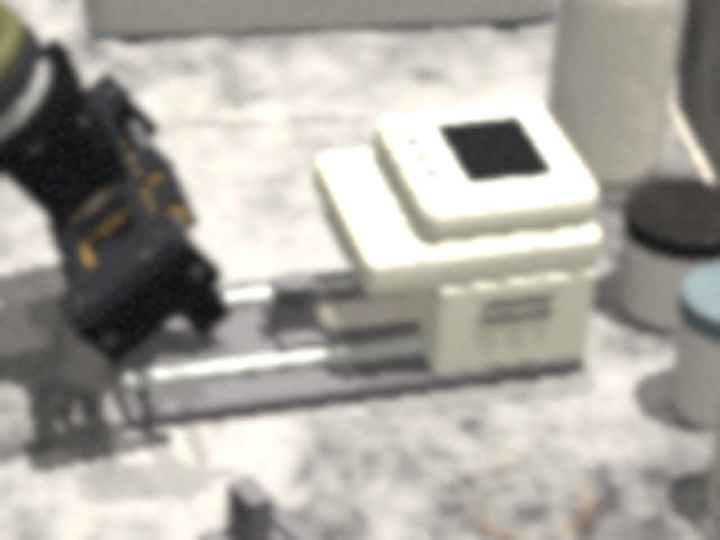

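The side view shows the tilted gripper behind the carrier, whose nose is at the tunnel mouth, and nothing is touching the hood. I'll push forward.

>>> arm_command --pt "0 -0.5 0.4" --pt "0 -0.8 0.6" --pt "0 -0.8 0.6" --pt "0 -0.8 0.6" --pt "0 0 0" --twist '[0, 0, 0, 0, 0]'

```text
time_s: 30.58
tool_pos: [0.6494, 0.0423, 0.0296]
tool_rot: [-142.3, -3.1, -83.5]
force: [-0.4, 0.4, 0.3]
grip_width: 0.0007
```

```bash
python3 -c "
from h import *
go(-.035,.028,.0);o=telemetry.get_obs();print(o['qpos'].round(1),o['force'])"
```

```text
world [ 3.98  0.5  -0.16] tool cm [-0.05 -3.08  2.58] now r -0.0751 lat -0.0006 z 0.0296 zdir [ 0.613  0.027 -0.79 ]
[   7.3   11.6  -16.   127.8   62.6    6.9 -150.1] [-0.43213277  0.36563277  0.29888627]
```

>>> arm_command --pt "0 -0.6 0.5" --pt "0 -0.7 0.6" --pt "0 -0.7 0.6" --pt "0 -0.6 0.5" --pt "0 0 0" --twist '[0, 0, 0, 0, 0]'

```text
time_s: 31.2
tool_pos: [0.6855, 0.0463, 0.0277]
tool_rot: [-142.3, -3.1, -83.5]
force: [-0.1, -0.4, -1.0]
grip_width: 0.0008
```

```bash
python3 -c "
from h import *
go(-.030,.028,.0);o=telemetry.get_obs();print(o['qpos'].round(1),o['force'])"
```

```text
world [0.87 0.15 0.03] tool cm [-0.05 -0.72  0.52] now r -0.0388 lat -0.0006 z 0.0277 zdir [ 0.612  0.027 -0.79 ]
[   8.2   15.7  -17.3  123.    61.     8.3 -147.5] [-0.14156809 -0.37104149 -1.00531776]
```

Small steps now, watching the force.

>>> arm_command --pt "0 -0.3 0.2" --pt "0 -0.3 0.2" --pt "0 -0.1 0.1" --pt "0 0 0" --twist '[0, 0, 0, 0]'

```text
time_s: 31.7
tool_pos: [0.6893, 0.0457, 0.0258]
tool_rot: [-142.7, -3.3, -83.6]
force: [-2.6, -1.3, 1.6]
grip_width: 0.0003
```

```bash
python3 -c "
from h import *
go(-.030,.028,.0);o=telemetry.get_obs();print(o['force'])"
```

```text
world [0.49 0.21 0.22] tool cm [-0.14 -0.54  0.12] now r -0.0351 lat -0.0015 z 0.0258 zdir [ 0.607  0.022 -0.794]
[-2.62105953 -1.2509597   1.61683293]
```

>>> arm_command --pt "0 -0.6 0.2" --pt "0 -0.8 0.3" --pt "0 -0.8 0.3" --twist '[0, 0, 0]'

```text
time_s: 32.08
tool_pos: [0.6913, 0.0449, 0.0221]
tool_rot: [-144.4, -4.1, -83.8]
force: [-58.1, -2.6, 40.5]
grip_width: 0.0006
```

```bash
python3 - <<'E'
from h import *
go(-.030,.028,.0);o=telemetry.get_obs();print(o['force'])
c=snap('side');im=c['img']
cv2.imwrite('pics/s3.png',cv2.resize(cv2.convertScaleAbs(im[120:240,220:380],alpha=1.4,beta=10),None,fx=4.5,fy=4.5,interpolation=cv2.INTER_CUBIC))
E
```

```text
world [0.29 0.29 0.59] tool cm [-0.21 -0.62 -0.31] now r -0.0332 lat -0.0026 z 0.0221 zdir [ 0.584  0.005 -0.811]
[-58.0699036   -2.59438856  40.53775412]
```

That is 58 N against a hard stop, so I'm backing off.

>>> arm_command --pt "0 0.6 -0.6" --pt "0 0.8 -0.8" --pt "0 0.8 -0.7" --pt "0 1.6 -1.2" --pt "0 1.6 -1.2" --pt "0 1.6 -1.2" --pt "0 0 0" --twist '[0, 0, 0, 0, 0, 0, 0]'

```text
time_s: 33.0
tool_pos: [0.5982, 0.0351, 0.029]
tool_rot: [-144.4, -4.1, -83.8]
force: [0.3, -0.1, -0.7]
grip_width: 0.0001
```

```bash
python3 - <<'E'
from h import *
go(-.030,.028,.0);o=telemetry.get_obs();print(o['force'],o['qpos'].round(1))
c=snap('wrist','w6.png');a=np.radians(6.2)
P=lambda r,l,z:[.555+(r+.17)*np.cos(a)-l*np.sin(a),.0327+(r+.17)*np.sin(a)+l*np.cos(a),z]
for r in(-.024,-.042): print(r,np.round(proj(c,P(r,0,.048))),np.round(proj(c,P(r,0,.012))))
s=snap('side');print('side block rear top/bottom',np.round(proj(s,P(-.024,0,.048)),1),np.round(proj(s,P(-.024,0,.012)),1))
A=cv2.resize(c['img'][100:300,190:370],None,fx=2.2,fy=2.2)
B=cv2.resize(cv2.convertScaleAbs(s['img'][150:240,230:350],alpha=1.5,beta=20),None,fx=3.3,fy=440/90,interpolation=cv2.INTER_CUBIC)
cv2.imwrite('pics/f.png',np.hstack([A,B]))
E
```

```text
world [ 9.59  1.27 -0.1 ] tool cm [-0.24 -7.81  5.71] now r -0.1268 lat -0.0023 z 0.029 zdir [ 0.586  0.005 -0.811]
[ 0.27109753 -0.10151777 -0.69720288] [  13.9    6.8  -23.4  132.6   53.5    9.1 -141.7]
-0.024 [276.  86.] [272. 116.]
-0.042 [276. 109.] [272. 138.]
side block rear top/bottom [302.5 179.7] [301.8 191.4]
```

View pics/f.png

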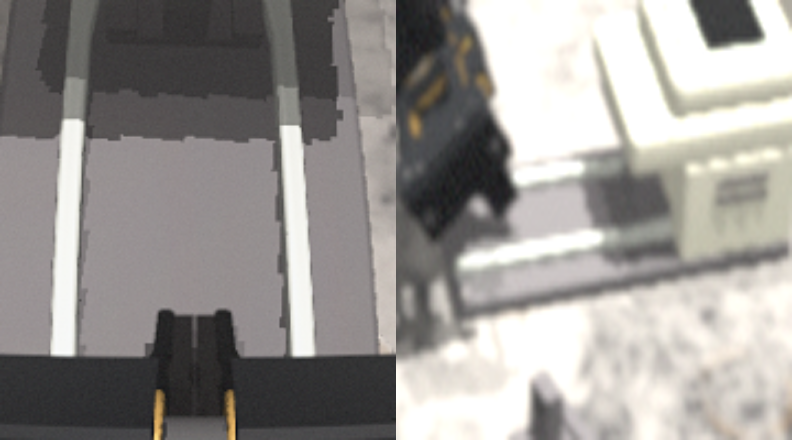

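The view shows the carrier's rear edge at about row 120 in the wrist frame. For home it should be row 116, so the difference is close to the calibration error. I'll compare it numerically with the rail step at −20 mm in the same image.

```bash
python3 - <<'E'
from h import *
c=snap('wrist');a=np.radians(6.2)
g=cv2.cvtColor(c['img'],cv2.COLOR_BGR2GRAY)
def rl(p): d=np.array(p)-[.555,.0327,0]; return (1000*(d[0]*np.cos(a)+d[1]*np.sin(a)-.17)).round(1),(1000*(-d[0]*np.sin(a)+d[1]*np.cos(a))).round(1)
for v in range(70,170,6):
    row=g[v].astype(int)
    e=[(u,int(row[u+1]-row[u-1])) for u in range(195,355) if abs(row[u+1]-row[u-1])>25 and abs(row[u+1]-row[u-1])>=max(abs(row[u]-row[u-2]),abs(row[u+2]-row[u]))]
    print(v,[(u,d,rl(onz(c,u,v,.02))) for u,d in e][:7])
for u in (250,256,262,268,290,296,302):
    col=g[60:160,u].astype(int); print(u,[(60+i,int(col[i+1]-col[i-1])) for i in range(1,99) if abs(col[i+1]-col[i-1])>8][:14])
E
```

```text
70 [(200, 31, (np.float64(15.7), np.float64(56.5))), (282, 33, (np.float64(17.0), np.float64(-6.3))), (306, -58, (np.float64(18.5), np.float64(-24.8))), (313, 51, (np.float64(19.0), np.float64(-30.4))), (316, 26, (np.float64(19.3), np.float64(-32.7))), (337, 30, (np.float64(21.2), np.float64(-49.7)))]
76 []
82 []
88 []
94 [(236, -33, (np.float64(-7.9), np.float64(27.1))), (326, 41, (np.float64(-4.2), np.float64(-38.8)))]
100 [(195, -26, (np.float64(-13.4), np.float64(56.5))), (223, 46, (np.float64(-13.4), np.float64(36.1))), (310, 40, (np.float64(-10.8), np.float64(-26.4))), (322, -40, (np.float64(-10.0), np.float64(-35.4))), (343, 51, (np.float64(-8.5), np.float64(-51.4))), (346, 89, (np.float64(-8.3), np.float64(-53.7)))]
106 [(222, 48, (np.float64(-18.7), np.float64(36.4))), (235, -26, (np.float64(-18.6), np.float64(27.1))), (322, -41, (np.float64(-15.5), np.float64(-35.0))), (323, -41, (np.float64(-15.4), np.float64(-35.7))), (344, 63, (np.float64(-14.0), np.float64(-51.6))), (347, 36, (np.float64(-13.8), np.float64(-53.9)))]
112 [(209, -26, (np.float64(-23.9), np.float64(45.1)))
[... 3565 characters left out ...]
), (71, -27), (72, -24), (73, -15), (79, -9), (88, -21), (89, -28)]
268 [(63, -10), (64, -12), (65, -16), (66, -41), (67, -74), (68, -48), (70, 15), (71, -10), (72, -33), (73, -16), (78, -9), (88, -28), (89, -23), (90, -23)]
290 [(64, -9), (65, -11), (66, -19), (67, -26), (68, -27), (69, -24), (70, -24), (71, -31), (72, -28), (73, -25), (74, -11), (89, -24), (90, -31), (91, -24)]
296 [(64, -10), (65, -12), (66, -16), (67, -24), (68, -26), (69, -24), (70, -25), (71, -28), (72, -28), (73, -31), (74, -18), (89, -18), (90, -32), (91, -33)]
302 [(64, -10), (65, -12), (66, -13), (67, -42), (68, -30), (70, -26), (71, -27), (72, -26), (73, -25), (74, -16), (89, -14), (90, -26), (91, -26), (92, -21)]
```

```bash
python3 - <<'E'
from h import *
c=snap('wrist');a=np.radians(6.2)
g=cv2.cvtColor(c['img'],cv2.COLOR_BGR2GRAY).astype(int)
def rl(p): d=np.array(p)-[.555,.0327,0]; return float((1000*(d[0]*np.cos(a)+d[1]*np.sin(a)-.17)).round(1))
print(toolT()[:3,3],[(z,rl(onz(c,276,v,z))) for v,z in((89.5,.068),(67,.094),(72,.068))])
for u in (246,254,262,290,296,302):
    print(u,[(v,int(g[v+1,u]-g[v-1,u])) for v in range(92,135) if abs(g[v+1,u]-g[v-1,u])>5], g[92:130:2,u])
for v in (110,112,114,116,118,120,122): print(v,[(z,rl(onz(c,250,v,z)),rl(onz(c,300,v,z))) for z in(.012,.018,.023)])
# colour: find cassette/block columns
print(g[100,240:315])
print(g[112,240:315])
E
```

```text
[0.60030121 0.03580129 0.02962272] [(0.068, -40.1), (0.094, -46.6), (0.068, -27.1)]
246 [(94, 6), (98, -8), (116, -9), (119, 6), (123, 8), (124, 9)] [61 64 62 62 62 58 59 60 61 63 63 59 55 51 57 55 63 59 60]
254 [(93, 10), (99, -6), (110, -6), (119, -6), (123, 9)] [54 64 61 62 56 60 59 60 61 62 58 59 57 59 53 51 60 61 62]
262 [(92, -8), (94, 9), (101, -8), (104, -6), (120, -9), (123, 6), (124, 12)] [56 59 63 65 67 59 62 58 60 60 60 58 60 55 53 53 59 61 60]
290 [(92, -20), (93, -8), (95, 10), (100, 6), (104, -6), (106, 6), (120, -6), (124, 8), (125, 9)] [62 54 64 63 66 63 63 64 61 58 61 61 62 59 55 55 55 64 60]
296 [(92, -24), (96, 9), (100, -6), (119, 8), (124, 7), (125, 13)] [63 61 61 60 60 59 58 54 53 53 54 52 52 47 55 52 52 65 61]
302 [(92, -20), (93, -7), (98, 6), (108, -7), (118, -8), (125, 9)] [70 63 63 66 62 64 66 61 60 61 61 58 56 58 56 57 53 62 62]
110 [(0.012, -16.2, -14.5), (0.018, -20.3, -18.7), (0.023, -23.7, -22.1)]
112 [(0.012, -18.0, -16.3), (0.018, -22.0, -20.4), (0.023, -25.4, -23.8)]
114 [(0.012, -19.7, -18.1), (0.018, -23.7, -22.1), (0.023, -27.0, -25.5)]
116 [(0.
[... 199 characters left out ...]
-32.0, -30.5)]
122 [(0.012, -26.7, -25.1), (0.018, -30.4, -28.9), (0.023, -33.6, -32.1)]
[ 62  67  59  63  66  60  62  66  63  63  61  65  60  61  56  63  59  61
  68  61  61  65  67  61  64  57  55  59  57  57  56  57  58  51  56  61
  57  59  53  57  57  53  57  53  58  59  59  55  61  64  66  64  65  59
  61  57  60  63  63  68  64  64  62  67  63  67  64  62  63  68  93 110
 110 104 105]
[ 64  59  59  59  56  63  63  56  61  58  57  61  57  56  58  60  57  63
  62  60  57  61  60  61  56  48  56  54  50  57  46  52  53  55  53  51
  52  52  54  51  54  53  55  52  49  57  59  62  55  60  61  63  62  64
  61  55  54  60  59  61  58  60  61  62  60  63  60  60  60  55  71  87
  85  96 107]
```

>>> arm_command --pt "-0.1 -1.2 0.8" --pt "-0.1 -1.4 1.0" --pt "0 -1.4 1.0" --pt "0 -1.4 1.0" --pt "0 -0.8 0.6" --pt "0 0 0" --twist '[0, 0, 0, 0, 0, 0]'

```text
time_s: 33.95
tool_pos: [0.6852, 0.0483, 0.0308]
tool_rot: [-144.1, -3.9, -83.8]
force: [0.2, 0.2, -0.3]
grip_width: 0.0003
```

```bash
python3 -c "
from h import *
go(-.036,.030,.0);o=telemetry.get_obs();print(o['force'])"
```

```text
world [ 0.3  -0.11 -0.08] tool cm [ 0.13 -0.18  0.24] now r -0.0389 lat 0.0014 z 0.0308 zdir [ 0.589  0.009 -0.808]
[ 0.18296644  0.19328721 -0.3074573 ]
```

>>> arm_command --pt "0.1 -0.16 0.12" --pt "0 -0.16 0.12" --pt "0 0 0" --twist '[0, 0, 0]'

```text
time_s: 34.33
tool_pos: [0.6883, 0.0473, 0.0301]
tool_rot: [-144.2, -3.9, -83.8]
force: [-1.2, -0.7, 1.2]
grip_width: 0.0
```

>>> arm_command --pt "0 -0.25 0.18" --pt "0 -0.2 0.15" --twist '[0, 0]'

```text
time_s: 34.58
tool_pos: [0.69, 0.0475, 0.0285]
tool_rot: [-144.5, -4.1, -83.8]
force: [-22.9, -0.4, 17.7]
grip_width: 0.0005
```

>>> arm_command --pt "0 -0.4 0.25" --pt "0 -0.4 0.25" --twist '[0, 0]'

```text
time_s: 34.83
tool_pos: [0.6904, 0.0477, 0.0259]
tool_rot: [-145.2, -4.5, -83.9]
force: [-38.7, -0.8, 28.3]
grip_width: 0.0002
```

```bash
python3 -c "
from h import *
go(-.036,.030,.0);o=telemetry.get_obs();print(o['force'])"
```

```text
world [-0.22 -0.06  0.41] tool cm [ 0.06 -0.05 -0.46] now r -0.0338 lat 0.0003 z 0.0259 zdir [ 0.574 -0.003 -0.819]
[-38.74429596  -0.7887786   28.28562921]
```

It stops rigidly at the same x as before (0.690), at two different tip heights, so this is the end stop. I'm withdrawing gently.

>>> arm_command --pt "0 0.05 -0.05" --pt "0 0.1 -0.1" --pt "0 0.1 -0.1" --pt "0 0.4 -0.3" --pt "0 1.2 -0.9" --pt "0 1.4 -1.0" --pt "0 1.4 -1.0" --pt "0 1.4 -1.0" --pt "0 0.8 -0.6" --pt "0 0 0" --twist '[0, 0, 0, 0, 0, 0, 0, 0, 0, 0]'

```text
time_s: 36.08
tool_pos: [0.5982, 0.0375, 0.0279]
tool_rot: [-145.3, -4.6, -83.9]
force: [1.1, 0.6, -0.1]
grip_width: 0.0004
```

```bash
python3 - <<'E'
from h import *
np.set_printoptions(precision=4,suppress=True)
c=snap('wrist','w7.png');a=np.radians(6.2);print(toolT()[:3,3],telemetry.get_obs()['force'])
g=cv2.GaussianBlur(c['img'],(5,1),0).sum(2).astype(int)
def rl(p): d=np.array(p)-[.555,.0327,0]; return float((1000*(d[0]*np.cos(a)+d[1]*np.sin(a)-.17)).round(1))
for u0,u1 in((244,264),(284,304)):
    p=g[80:150,u0:u1].mean(1);d=np.convolve(p,[1,1,0,-1,-1],'valid');
    print([(82+i,int(d[i])) for i in np.argsort(-abs(d))[:9]],[(82+i,int(d[i])) for i in range(20,50) if abs(d[i])>18])
    for v in (120,122,124,126):print(v,rl(onz(c,(u0+u1)/2,v,.012)),end=' ')
s=snap('side');t=snap('top')
for k,n in((s,'side'),(t,'top')):
    hsv=cv2.cvtColor(k['img'],cv2.COLOR_BGR2HSV);m=((hsv[...,0]<12)|(hsv[...,0]>168))&(hsv[...,1]>100)&(hsv[...,2]>60)
    n_,l,st,ce=cv2.connectedComponentsWithStats(m.astype(np.uint8))
    print(n,[(ce[i].round(1),st[i,4],onz(k,*ce[i],.058)[:2]) for i in range(1,n_) if 5<st[i,4]<200 and 200<ce[i][0]<380 and ce[i][1]>200])
E
```

```text
[0.5987 0.0377 0.0281] [0.0446 0.7535 0.2609]
[(np.int64(84), -210), (np.int64(83), -184), (np.int64(85), -162), (np.int64(82), -115), (np.int64(86), -85), (np.int64(140), 71), (np.int64(141), 69), (np.int64(139), 67), (np.int64(142), 66)] [(110, -21), (111, -25), (115, -21), (117, 44), (118, 49), (119, 24)]
120 -29.4 122 -31.0 124 -32.7 126 -34.3 [(np.int64(85), -191), (np.int64(86), -184), (np.int64(84), -140), (np.int64(87), -128), (np.int64(142), 115), (np.int64(141), 100), (np.int64(83), -84), (np.int64(143), 82), (np.int64(88), -55)] [(116, -20), (118, 27), (119, 49), (120, 37)]
120 -28.1 122 -29.8 124 -31.5 126 -33.1 side [(array([209.5, 303.8]), np.int32(77), array([ 0.4586, -0.3619])), (array([235.2, 312.1]), np.int32(100), array([ 0.5051, -0.3873])), (array([262.9, 315.9]), np.int32(77), array([ 0.5546, -0.4016]))]
top [(array([373.5, 222.3]), np.int32(14), array([ 0.556 , -0.3935])), (array([368.4, 240.4]), np.int32(29), array([ 0.5064, -0.3773])), (array([360.5, 257.9]), np.int32(15), array([ 0.4595, -0.3536]))]
```

The bottles stand undisturbed. My frame reads the carrier's rear edge a few mm short of nominal, about the size of the calibration error. I'll do one more test push with the tip higher, to rule out the gripper body touching the hood.

>>> arm_command --pt "0 -1.6 0.4" --pt "0 -1.6 0.6" --pt "0 -1.4 0.9" --pt "0 -1.3 0.9" --pt "0 -0.8 0.5" --pt "0 0 0" --twist '[0, 0, 0, 0, 0, 0]'

```text
time_s: 36.98
tool_pos: [0.6782, 0.0476, 0.0399]
tool_rot: [-145.2, -4.4, -83.9]
force: [-0.0, 0.2, 0.1]
grip_width: 0.0005
```

```bash
python3 -c "
from h import *
go(-.038,.036,.0);o=telemetry.get_obs();print(o['force'])"
```

```text
world [ 0.81 -0.07 -0.39] tool cm [ 0.12 -0.42  0.78] now r -0.0459 lat 0.0016 z 0.0399 zdir [ 0.575 -0.003 -0.818]
[-0.01547172  0.24933617  0.07549795]
```

>>> arm_command --pt "0.1 -0.2 0.4" --pt "0 -0.2 0.4" --pt "0 0 0" --twist '[0, 0, 0]'

```text
time_s: 37.35
tool_pos: [0.6854, 0.0468, 0.0347]
tool_rot: [-145.2, -4.5, -83.9]
force: [-0.1, 0.5, -0.2]
grip_width: 0.0004
```

>>> arm_command --pt "0 -0.25 0.18" --pt "0 -0.25 0.18" --pt "0 -0.25 0.18" --twist '[0, 0, 0]'

```text
time_s: 37.72
tool_pos: [0.6901, 0.0473, 0.0324]
tool_rot: [-145.7, -4.6, -84.0]
force: [-29.5, 0.2, 22.1]
grip_width: 0.0003
```

>>> arm_command --pt "0 -0.4 0.2" --pt "0 -0.4 0.2" --twist '[0, 0]'

```text
time_s: 37.98
tool_pos: [0.6902, 0.0475, 0.0307]
tool_rot: [-146.4, -5.1, -84.1]
force: [-37.1, -1.1, 30.3]
grip_width: 0.0006
```

It stops at the same x with the tool body well above the hood, so the carrier is against the end stop. Withdrawing clear.

>>> arm_command --pt "0 0.05 -0.05" --pt "0 0.1 -0.1" --pt "0 0.1 -0.1" --pt "0 0.4 -0.3" --pt "0 1.2 -0.9" --pt "0 1.4 -1.1" --pt "0 0.6 -2.5" --pt "0 0 -3" --pt "0 0 -2" --pt "0 0 0" --twist '[0, 0, 0, 0, 0, 0, 0, 0, 0, 0]'

```text
time_s: 39.22
tool_pos: [0.5942, 0.0424, 0.0926]
tool_rot: [-146.7, -5.3, -84.1]
force: [-0.6, 0.7, 0.3]
grip_width: 0.0005
```

```bash
python3 - <<'E'
from h import *
c=snap('wrist','w8.png');a=np.radians(6.2);o=telemetry.get_obs();print(o['tool_pos'],o['force'],o['joint_velocities'].round(1))
P=lambda r,l,z:[.555+(r+.17)*np.cos(a)-l*np.sin(a),.0327+(r+.17)*np.sin(a)+l*np.cos(a),z]
g=cv2.GaussianBlur(c['img'],(5,1),0).sum(2).astype(int)
for l in(.016,-.016):
    best=[]
    for r in np.arange(-.06,-.015,.001):
        u,v=proj(c,P(r,l,.012));best.append(g[int(round(v)),int(u)-6:int(u)+7].mean())
    print(l,np.array(best).round().astype(int))
E
```

```text
[0.59411964 0.0424224  0.09178156] [-0.27823141 -0.65637707 -0.98208588] [-1.   2.3  0.9 -0.3  1.3  0.  -0.7]
0.016 [277 228 231 231 231 232 232 233 229 233 232 232 233 222 209 201 179 174
 173 174 174 173 174 175 177 176 176 176 178 177 179 178 174 158 157 165
 170 174 180 179 178 180 183 174 162]
-0.016 [229 231 228 230 228 229 231 228 227 228 230 231 229 229 202 179 173 175
 176 174 172 172 174 173 175 177 174 178 175 177 177 180 180 170 154 161
 170 170 174 177 179 181 179 179 173]
```

```bash
python3 -c "
from cell import env
print(env.sign_off())"
```

```text
the job is handed in; nothing more can be done
None
```

I finished both parts and handed the job in at about 39 s. The camera did not confirm that the carrier is fully home.

- **Bottle:** It stands released and upright in the tray gap. The last side and top views show its cap midway between the other two, and those two have not moved.
- **Carrier placed:** I laid it on the infeed in line with the tunnel: yaw 6.0° against about 7° for the rails, less than 1 mm off the midline.
- **Carrier pushed:** Moves can't tilt the tool directly, so I got the backward lean (about 35°) by driving the wrist to its joint limit high up. I gripped the block and dragged the carrier to the tunnel mouth, then pushed it in from behind with the fingers shut.
- **At the stop:** The tool came up against something rigid at x = 0.690–0.691 m in three pushes, at different tip heights. Forces along x were 37–58 N. I take this as the end stop, because the gripper body should have been clear above the hood.
- **Disagreement:** The wrist camera put the carrier's rear face at about −27.3 to −27.7 mm in my estimated reader frame; fully home is −24 mm, and the limit is −27.5 mm. My frame is uncertain by about 2–3 mm. Rail and base measurements suggested the carrier is further in than that reading, while the hood edge suggested the opposite.
- **Not checked:** I didn't re-measure the empty carrier or the cream-capped bottle at the end. No contact with either was noticed.

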